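Hang the bar light on both hooks over the plate

TASK

Pick up the bar light and hang it by its two wire bails on the two hooks of the small light stand, over the plate. While you still hold it, feel that both bails are home: press it down for a second with about half a kilo on top of its own weight, shared by both hooks and never more than about a kilo on either one, and only then let go and leave it hanging still. Do not knock the stand, and leave everything else on the table where it is.

Things in the scene. Friction and masses are not known exactly. Their poses are not given: they have to be found in the camera images.
- light_centre (a point): Centre of the battery bar light, a straight box-section light, aluminium with black ends and white diffuser below, 360 mm long (along this point's y), 34 mm wide (x), 48 mm tall (z), 0.36 to 0.54 kg, the same end for end. It lies on its diffuser, this point 24 mm above the table. Two upright wire bails stand on its top; the middle between them is free to grip across the width.
- bail_a (a point): Middle of the top bar of the bail at the light's +y end, 91.5 mm above and 130 mm along from light_centre. Each bail is a rigid upside-down U of 5 mm steel wire in the light's y-z plane; its opening is 24 mm wide (along y) and 65 mm high from the light's top to the bar's underside.
- bail_b (a point): The same for the bail at the light's -y end. Either bail may go on either hook.
- hook_a (a point): Where a bail's top bar lies when home in the hook of the stand's +y post, if the tube is set to mid height: fixed 270 mm above the table. The hook's TRUE home is straight above or below it by up to 13 mm, set by hand, not measured, and different for the two hooks: it must be felt (or seen). Axes: z up, y from hook b to hook a, x from the hooks' open side towards the posts.
- hook_b (a point): The same for the hook of the -y post, 260 mm from hook_a as the bails are. In y a bail has 9 mm of play each way on its hook. Hooks are rigid and held fast by the posts; pressing 1 mm too far can already be 8 N.
- post_a: The +y post: fixed chrome riser standing on the table, 52 mm behind (+x of) hook_a, origin at its foot. Out of it comes the 14 mm tube with the hook: 6 mm wire in the x-z plane, a V of two 45 degree slopes; from the tube it runs down and forward to the V's bottom (underside 11 mm below the bar's true home), then up to a free tip, 18 mm in front of home, its top 13 mm above home.
- post_b: The -y post, the same; tube tops are 49 mm above a hook's home. A bail goes over the free tip from the -x side, its bar 17 to 50 mm above its true home, then moves +x until over the V, then comes down. Between the posts all is free from 90 mm above the table upwards.
- light: The bar light, origin at the middle of its underside, axes as light_centre.
- plate: White plate, 170 mm across, on the table between the stand's posts, under where the light will hang. Leave it alone.
- sandwich: Sandwich in a round roll, 96 mm across and 62 mm tall, on the plate. Leave it alone.
- torch: Kitchen torch, aluminium can with a black head, 70 mm across and 180 mm tall, to the right. Leave it alone.
- glove_box: Yellow and white carton of gloves, 115 x 235 x 75 mm, near the right. Leave it alone.
- tray: Shallow aluminium baking tray, 240 x 330 mm, to the left. Leave it alone.
- blue_bottle: Small blue bottle, 44 mm across and 120 mm tall, left of the stand. Leave it alone.
- brush: Pastry brush, 200 mm long, lying right of the stand. Leave it alone.

How it is judged:
By the outcome, as a careful person would: the job done as asked, in the order asked, and still so for the second after the job is handed in, with the robot touching nothing.
It also fails if it takes over 48 s, if anything falls off the work surface, if the arm or the gripper's body presses on something with over 40 N, if the wrist force passes 120 N, or if a joint passes its speed limit or range.

ROBOT

A 7-joint arm with a two-finger parallel gripper is mounted at the origin on the work surface. World frame = base frame: x ahead of the robot, y to its left, z up, the work surface at z = 0. Lengths are in m, angles in rad, forces in N, time in s.
With the tool pointing down it reaches from about 0.35 to 0.9 m from the base axis. Payload 19.9 kg.
Tool frame: the origin (TCP) lies between the finger pads; the fingertips stand 19 mm ahead of it and the grasp point (between the pads) is the TCP; z points along the fingers, y is the line along which they close (so a half turn about z gives the same grasp; the last joint's range is limited). The gripper opens to 94 mm and grips with 3 to 60 N. Pads are 16 mm wide; open, the fingers measure 119 mm over their backs; the gripper's body (75 mm by 177 mm) begins 78 mm behind the grasp point.
Start: joints at [-1.25, 0.417, -0.01, 1.614, 0.005, 1.111, -0.053], TCP at [0.221, 0.585, 0.224] pointing down, gripper open.
Joint ranges: [-2.81, 2.81], [-0.39, 2.02], [-1.27, 1.25], [0.06, 2.57], [-1.19, 4.33], [0.19, 2], [-2.82, 2.82]. Speed limits (rad/s): [1.89, 1.89, 2.39, 2.39, 3.01, 3.01, 3.01].

INTERFACE

Orientations are given as a rotation vector (axis times angle).
In Python, from cell import sensors, cams, ctrl gives the robot as it stands.
- The arm moves only by the tool carry_out, never from a script. Its argument "motion" is a list of rows, each a list of 4 numbers: the shift along the tool's x, y, z in mm, then the turn about the tool's z in rad. In form: [[x, y, z, yaw], ...]. A call has 1 to 5 rows; each row shifts and turns the commanded pose from where the row before left it, along the tool's axes as they then stand; what a row does not reach is not made up. A row lasts 1/10 s, in which the tool goes at most 50 mm and 8.59 degrees, less where a joint would pass 70% of its speed; a pose out of reach is approached as far as the arm can. A call is refused whole if a number of a shift passes 50 or a number of a turn 0.15, either way. A call with a gripper value outside its range is refused whole. "hand" is the opening, from 0 (shut) to 1 (fully open), set as the call begins (left out, the last holds). The fingers move at their own pace and stop on an object; "newtons" is the grip in N (left out, the last holds). Time passes only in rows, so rows that do not move let the fingers close. It gives the time, the measured TCP pose, the force, the opening and the grip force at its end, in the units of the state.
- sensors.observe(): the state, without advancing time (a new reading comes with each control period).
- cams.snapshot(name): name is "side" or "top"; returns (picture, depth): 384x512x3 uint8, red, green, blue; 384x512 float32, m along the optical axis (not along the pixel's ray), 0 where there is no reading.
- cams.camera_params(name): a dict with "fx", "fy", "cx", "cy" (pixels), "rvec" (rotation vector, rad) and "tvec" (3), from world to camera coordinates, as OpenCV has them. Camera axes: x right, y down, z forward; pixel columns grow to the right and rows downward; lengths in m; the calibration is good to about 2 mm. A picture is of the moment at which its call begins. camera_params takes no time and is no camera call.
- ctrl.job_done(): hands the job in; it is judged then, once.
The state is a dict: "clock": time; "joint_pos": joint angles; "qvel": joint speeds; "tau": joint torques, N m; "tcp_pos": TCP position; "eef_rot": TCP orientation; "wrist_force": force on the tool from outside, world axes, zero at the start; "wrist_torque": the same for the moment, N m; "gripper_width": finger opening in m; "grip_force": force on a finger pad.
Only numpy, scipy, OpenCV 4.12 (cv2) and the standard library are available. Lean on these libraries where they do the work, as an engineer would, in place of code of your own. Each camera call takes 0.05 s, during which the arm holds its last target. There are 200 camera calls.

## Working session

There is one attempt and no reset: what is moved stays moved. The work goes in short steps, Python scripts to look and compute and a tool call to move; the robot and the scene stay as the last step left them, time stands still between calls to the robot, and variables do not carry over. Pictures are saved under pics/ and viewed, at most 10 in all, crops included, and the job is handed in when it is done.

Besides the shell and the picture viewer there is one more tool, called after "Emit:" in YAML: its name, and indented under it one key for each argument. carry_out: Moves the arm, as the interface text tells. Its arguments: {"type":"object","properties":{"motion":{"type":"array","items":{"type":"array","items":{"type":"number"}}},"hand":{"type":"number"},"newtons":{"type":"number"}},"required":["motion"]}

```bash
mkdir -p pics; ls
cat > h.py <<'E'
import numpy as np, cv2
from cell import sensors,cams,ctrl
from scipy.spatial.transform import Rotation as R
def cloud(n):
    p,d=cams.snapshot(n); c=cams.camera_params(n)
    v,u=np.mgrid[:384,:512]
    P=np.stack([(u-c['cx'])/c['fx']*d,(v-c['cy'])/c['fy']*d,d],-1)
    M=R.from_rotvec(c['rvec']).as_matrix()
    W=(P-np.array(c['tvec']))@M
    W[d==0]=np.nan
    return p,W
E
python3 - <<'E'
from h import *
for n in('top','side'):
    p,W=cloud(n); np.savez('pics/'+n+'0.npz',p=p,W=W)
    cv2.imwrite(f'pics/{n}0.png',cv2.resize(p[...,::-1],(800,600)))
    c=cams.camera_params(n);M=R.from_rotvec(c['rvec']).as_matrix();print(n,c['fx'],-M.T@c['tvec'],M[2])
s=sensors.observe();print(s)
print(R.from_rotvec(s['eef_rot']).as_matrix().round(3))
E
```

```text
pics
top 454.1500147724289 [0.42650829 0.0214407  1.67983965] [ 0.0509744   0.00324773 -0.99869468]
side 409.20409374570045 [ 0.37546633 -0.86037249  0.93533524] [ 0.10511173  0.74941799 -0.65370039]
{'clock': 0.1, 'joint_pos': array([-1.2505113 ,  0.41793101, -0.0103297 ,  1.61407629,  0.00471205,
        1.11070422, -0.05300496]), 'qvel': array([-1.94868254e-04, -3.51795764e-05, -6.49929739e-05, -1.49497885e-03,
        1.06330870e-03, -3.06980052e-04, -6.39238289e-04]), 'tau': array([ 1.43412824e-03, -8.52571249e+01,  6.40780516e-01, -4.26693785e+01,
       -4.88400017e-02,  1.63101603e-02,  1.12555931e-04]), 'tcp_pos': array([0.22110395, 0.58425797, 0.22389312]), 'eef_rot': array([-5.65125628e-01, -3.09023098e+00,  1.71093961e-03]), 'wrist_force': array([ 0.06593387, -0.42740766,  0.98457948]), 'wrist_torque': array([ 0.0136264 , -0.04959573, -0.0226443 ]), 'grip_force': 0.0, 'gripper_width': 0.09431289928887901}
[[-0.935  0.354 -0.   ]
 [ 0.354  0.935 -0.001]
 [-0.    -0.001 -1.   ]]
```

View pics/top0.png

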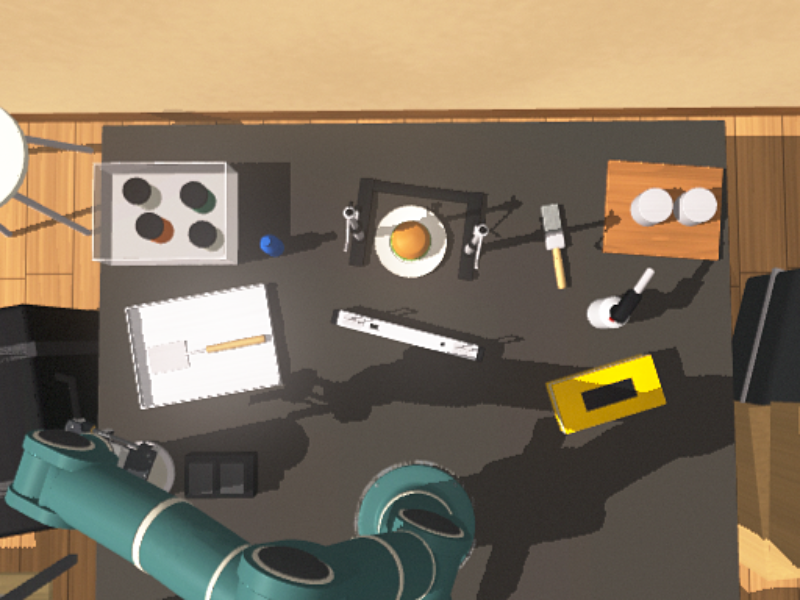

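View pics/side0.png

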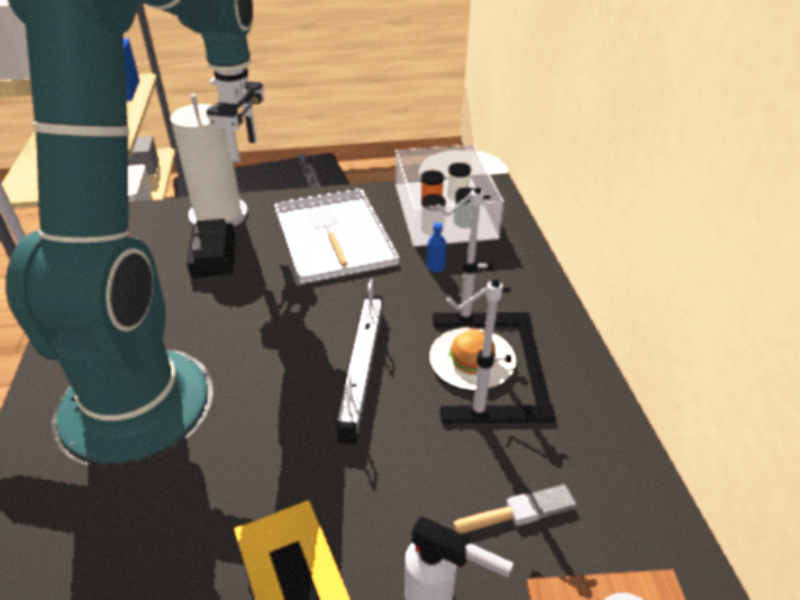

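The top view shows the light running from about (335,318) to (482,352) and the tubes at (350,212) and (481,231), with their hooks pointing down-image. The side view shows both hooks at about (450,300) and (435,208).

Run:
```python
from h import *
def box(W,x0,x1,y0,y1,z0,z1):
    x,y,z=W[...,0],W[...,1],W[...,2]
    return W[(x>x0)&(x<x1)&(y>y0)&(y<y1)&(z>z0)&(z<z1)]
for n in('top','side'):
    W=np.load(f'pics/{n}0.npz')['W']
    print(n,'at light',W[214,260].round(3), W[220,262].round(3))
    L=box(W,.25,.6,-.25,.3,.035,.06)
    r=cv2.minAreaRect((L[:,:2]*1000).astype(np.float32));print('light',len(L),r,np.median(L[:,2]))
    B=box(W,.25,.55,-.25,.3,.085,.14);print('bail pts',len(B));print(B[::max(1,len(B)//25)].round(3))
    S=box(W,.5,.85,-.3,.35,.2,.36);S=S[np.argsort(S[:,1])]
    for k,g in (('lo',S[S[:,1]<.02]),('hi',S[S[:,1]>=.02])):
        print(k,len(g));print(g[::max(1,len(g)//45)].round(3).tolist())
```

```text
top at light [0.439 0.018 0.046] [0.417 0.011 0.004]
light 942 ((437.442138671875, 15.71478271484375), (358.7151184082031, 35.57091522216797), 75.10289764404297) 0.047487688705137615
bail pts 30
[[ 0.474  0.156  0.114]
 [ 0.474  0.152  0.114]
 [ 0.474  0.148  0.118]
 [ 0.474  0.145  0.118]
 [ 0.47   0.149  0.115]
 [ 0.47   0.145  0.118]
 [ 0.47   0.141  0.126]
 [ 0.47   0.139  0.11 ]
 [ 0.47   0.134  0.122]
 [ 0.47   0.132  0.115]
 [ 0.467  0.135  0.112]
 [ 0.467  0.131  0.12 ]
 [ 0.467  0.128  0.12 ]
 [ 0.467  0.125  0.108]
 [ 0.41  -0.095  0.12 ]
 [ 0.406 -0.094  0.086]
 [ 0.406 -0.095  0.115]
 [ 0.407 -0.098  0.121]
 [ 0.407 -0.101  0.125]
 [ 0.406 -0.105  0.116]
 [ 0.406 -0.109  0.118]
 [ 0.403 -0.106  0.114]
 [ 0.403 -0.109  0.115]
 [ 0.403 -0.112  0.115]
 [ 0.403 -0.115  0.118]
 [ 0.403 -0.119  0.12 ]
 [ 0.403 -0.123  0.113]
 [ 0.399 -0.119  0.12 ]
 [ 0.399 -0.123  0.111]
 [ 0.399 -0.126  0.115]]
lo 118
[[0.641, -0.141, 0.313], [0.638, -0.14, 0.316], [0.644, -0.137, 0.315], [0.638, -0.137, 0.316], [0.634, -0.137, 0.322], [0.628, -0.136, 0.302], [0.648, -0.135, 0.309], [0.629, -
[... 5131 characters left out ...]
676, 0.123, 0.272], [0.673, 0.123, 0.268], [0.663, 0.123, 0.32], [0.668, 0.123, 0.293], [0.676, 0.123, 0.232], [0.668, 0.124, 0.258], [0.675, 0.124, 0.21], [0.674, 0.124, 0.295], [0.664, 0.124, 0.313], [0.67, 0.125, 0.236], [0.668, 0.125, 0.225], [0.69, 0.125, 0.317], [0.677, 0.125, 0.259], [0.666, 0.126, 0.253], [0.678, 0.126, 0.294], [0.67, 0.127, 0.238], [0.671, 0.127, 0.27], [0.659, 0.127, 0.315], [0.669, 0.128, 0.262], [0.679, 0.129, 0.217], [0.675, 0.13, 0.332], [0.664, 0.13, 0.322], [0.643, 0.13, 0.298], [0.645, 0.131, 0.304], [0.648, 0.132, 0.306], [0.621, 0.132, 0.278], [0.635, 0.133, 0.287], [0.638, 0.134, 0.289], [0.605, 0.135, 0.295], [0.627, 0.136, 0.286], [0.612, 0.139, 0.288]]
```

```bash
cat >> h.py <<'E'
def plan(start,goals):
    """start (x,y,z,tool-x angle); goals [(x,y,z,ang|None,nrows)] -> tool-frame rows; tool z down"""
    x=np.array(start,float); out=[]
    for g in goals:
        n=g[4]; a1=x[3] if g[3] is None else g[3]
        da=(a1-x[3]+np.pi)%(2*np.pi)-np.pi; tgt=np.array([g[0],g[1],g[2],x[3]+da])
        for k in range(n):
            nx=x+(tgt-x)/(n-k); d=nx[:3]-x[:3]; c,s=np.cos(x[3]),np.sin(x[3])
            # tool x=(c,s,0), tool y=(s,-c,0), z=-z
            r=np.array([(d[0]*c+d[1]*s)*1e3,(d[0]*s-d[1]*c)*1e3,-d[2]*1e3,-(nx[3]-x[3])])
            r=np.append(r[:3].round(1),r[3].round(3)); out.append(r.tolist())
            x[:3]+=[(r[0]*c+r[1]*s)/1e3,(r[0]*s-r[1]*c)/1e3,-r[2]/1e3]; x[3]-=r[3]
        
    for i in range(0,len(out),5): print(out[i:i+5])
    return x
def here():
    s=sensors.observe(); M=R.from_rotvec(s['eef_rot']).as_matrix()
    return [*s['tcp_pos'],np.arctan2(M[1,0],M[0,0])]
E
python3 - <<'E'
from h import *
from scipy.optimize import least_squares
Ws=[np.load(f'pics/{n}0.npz')['W'] for n in('top','side')]
def box(W,x0,x1,y0,y1,z0,z1):
    x,y,z=W[...,0],W[...,1],W[...,2]
    return W[(x>x0)&(x<x1)&(y>y0)&(y<y1)&(z>z0)&(z<z1)]
# obstacles near start, by 5cm cell
P=np.concatenate([box(W,.05,.5,.15,.8,.05,.5) for W in Ws])
c=(P[:,:2]/.05).round(0)*.05
for k in np.unique(c,axis=0):
    z=P[(c==k).all(1)][:,2]; print(k.round(2),len(z),z.max().round(2),end='; ')
print()
# tubes and hooks
for i,W in enumerate(Ws):
  T=[]
  for y0,y1,x0,x1 in((.09,.16,.655,.69),(-.16,-.1,.62,.655)):
    t=box(W,x0,x1,y0,y1,.13,.24)
    f=least_squares(lambda q:np.hypot(t[:,0]-q[0],t[:,1]-q[1])-.007,[t[:,0].mean(),t[:,1].mean()+.003*i],loss='soft_l1',f_scale=.002).x
    T.append(f)
  a,b=T; print(i,a.round(4),b.round(4),np.linalg.norm(a-b),np.degrees(np.arctan2(*(a-b)[::-1])))
u=np.array([.139,.990]);v=np.array([.990,-.139])
for nm,pc in(('a',np.array([.673,.1255])),('b',np.array([.637,-.130]))):
  for i,W in enumerate(Ws):
    P=box(W,.54,.7,-.2,.2,.24,.36); d=P[:,:2]-pc; s=d@v; l=d@u
    h=P[(abs(l)<.012)&(s<-.01)&(s>-.085)]; s=s[(abs(l)<.012)&(s<-.01)&(s>-.085)]
    o=np.argsort(s); print(nm,i,[(round(1e3*s[j]),round(1e3*h[j,2])) for j in o])
E
```

```text
[0.05 0.4 ] 4 0.05; [0.05 0.5 ] 1 0.05; [0.05 0.6 ] 163 0.29; [0.05 0.65] 26 0.29; [0.1  0.35] 2 0.05; [0.1 0.4] 266 0.08; [0.1  0.45] 221 0.08; [0.1 0.5] 173 0.08; [0.1  0.55] 20 0.27; [0.1 0.6] 772 0.29; [0.1  0.65] 105 0.33; [0.1 0.7] 18 0.29; [0.15 0.35] 1 0.05; [0.15 0.4 ] 216 0.08; [0.15 0.45] 179 0.08; [0.15 0.5 ] 201 0.35; [0.15 0.55] 28 0.5; [0.15 0.6 ] 866 0.44; [0.15 0.65] 19 0.32; [0.15 0.7 ] 14 0.29; [0.2 0.5] 413 0.35; [0.2  0.55] 898 0.5; [0.2 0.6] 70 0.49; [0.2  0.65] 30 0.23; [0.25 0.5 ] 58 0.35; [0.25 0.55] 697 0.5; [0.25 0.6 ] 237 0.49; [0.25 0.65] 293 0.35; [0.3  0.55] 1 0.5; [0.3 0.6] 4 0.5; [0.3  0.65] 54 0.35; [0.45 0.15] 33 0.12; [0.45 0.2 ] 4 0.05; [0.5  0.15] 26 0.08; [0.5 0.2] 10 0.06; 
0 [0.6714 0.1259] [ 0.6363 -0.1277] 0.25597496299667544 82.11731980391875
1 [0.6717 0.1257] [ 0.6365 -0.1309] 0.25898231588823456 82.18372671829668
a 0 [(-71, 295), (-70, 289), (-67, 293), (-67, 291), (-64, 289), (-63, 287), (-60, 287), (-60, 282), (-56, 278), (-56, 281), (-53, 279), (-52, 275), (-50, 284), (-50, 279), (-47, 282), (-46, 279), (-45, 291), (-44, 288), (-41, 28
[... 1934 characters left out ...]
70), (-48, 274), (-48, 274), (-48, 269), (-46, 275), (-46, 277), (-45, 271), (-44, 277), (-44, 275), (-44, 278), (-42, 282), (-41, 278), (-41, 275), (-39, 283), (-39, 285), (-39, 280), (-37, 284), (-37, 286), (-36, 285), (-34, 287), (-34, 285), (-34, 281), (-33, 291), (-32, 286), (-32, 289), (-30, 293), (-30, 292), (-30, 288), (-28, 294), (-28, 293), (-27, 288), (-26, 297), (-26, 297), (-25, 293), (-24, 302), (-24, 300), (-22, 303), (-21, 302), (-21, 298), (-21, 295), (-19, 300), (-19, 304), (-19, 302), (-17, 302), (-16, 304), (-16, 304), (-15, 311), (-15, 306), (-15, 308), (-12, 311), (-12, 308), (-12, 306), (-11, 301), (-11, 296), (-11, 297), (-10, 310), (-10, 308), (-10, 313), (-10, 311)]
```

Run:
```python
from h import *
h=here();print(h)
plan(h,[(.29,.47,.224,None,4),(.437,.016,.16,np.radians(75.1),16)])
```

```text
[np.float64(0.22110394668627695), np.float64(0.5842579674850672), np.float64(0.22389311625695513), np.float64(2.779840308687872)]
[[-26.2, -20.6, -0.0, -0.0], [-26.2, -20.6, -0.0, -0.0], [-26.2, -20.6, -0.1, -0.0], [-26.3, -20.7, -0.0, -0.0], [-18.6, -23.3, 4.0, 0.092]]
[[-20.7, -21.5, 4.0, 0.092], [-22.6, -19.5, 4.0, 0.092], [-24.3, -17.3, 4.0, 0.092], [-25.8, -15.0, 4.0, 0.092], [-27.0, -12.6, 4.0, 0.092]]
[[-28.1, -10.1, 4.0, 0.092], [-28.9, -7.4, 4.0, 0.092], [-29.4, -4.7, 4.0, 0.092], [-29.7, -2.0, 4.0, 0.092], [-29.8, 0.7, 4.0, 0.092]]
[[-29.6, 3.4, 4.0, 0.091], [-29.2, 6.1, 4.0, 0.092], [-28.5, 8.8, 4.0, 0.091], [-27.6, 11.4, 4.0, 0.092], [-26.5, 13.8, 4.0, 0.091]]
```

Emit:
carry_out:
  motion:
    - [-26,-21,0,0]
    - [-26,-21,0,0]
    - [-26,-21,0,0]
    - [-26,-21,0,0]
    - [-18.5,-23.5,4,0.092]
  hand: 1

```text
clock: 0.6
tcp_pos: [0.299, 0.4392, 0.2205]
eef_rot: [0.709, 3.06, 0.0]
wrist_force: [1.3, 0.8, 0.2]
gripper_width: 0.0941
grip_force: 0.0
```

Emit:
carry_out:
  motion:
    - [-20.5,-21.5,4,0.092]
    - [-22.5,-19.5,4,0.092]
    - [-24.5,-17.5,4,0.092]
    - [-26,-15,4,0.092]
    - [-27,-12.5,4,0.092]

```text
clock: 1.1
tcp_pos: [0.3438, 0.2972, 0.2002]
eef_rot: [-1.391, -2.817, 0.0]
wrist_force: [0.5, 0.8, 0.3]
gripper_width: 0.0939
grip_force: 0.0
```

Emit:
carry_out:
  motion:
    - [-28,-10,4,0.092]
    - [-29,-7.5,4,0.092]
    - [-29.5,-4.5,4,0.092]
    - [-29.5,-2,4,0.092]
    - [-30,0.5,4,0.092]

```text
clock: 1.6
tcp_pos: [0.3898, 0.1555, 0.1803]
eef_rot: [-1.997, -2.425, 0.0]
wrist_force: [0.7, 0.6, -0.5]
gripper_width: 0.094
grip_force: 0.0
```

Emit:
carry_out:
  motion:
    - [-29.5,3.5,4,0.092]
    - [-29,6,4,0.092]
    - [-28.5,9,4,0.092]
    - [-27.5,11.5,4,0.092]
    - [-26.5,14,4,0.092]

```text
clock: 2.1
tcp_pos: [0.436, 0.0138, 0.1603]
eef_rot: [2.497, 1.906, -0.0]
wrist_force: [0.8, 0.6, 0.4]
gripper_width: 0.094
grip_force: 0.0
```

Run:
```python
from h import *
h=here();print(h,sensors.observe()['wrist_force'])
plan(h,[(.437,.016,.075,np.radians(75.1),3),(.437,.016,.029,np.radians(75.1),3)])
```

```text
[np.float64(0.43595804402149607), np.float64(0.01384217862399093), np.float64(0.1603179857082779), np.float64(1.3041766337276284)] [0.77671745 0.55450226 0.39210564]
[[0.8, 0.1, 28.4, -0.002], [0.8, 0.2, 28.5, -0.002], [0.8, 0.1, 28.4, -0.003], [-0.0, 0.0, 15.3, 0.0], [-0.0, 0.0, 15.4, 0.0]]
[[-0.0, 0.0, 15.3, 0.0]]
```

Emit:
carry_out:
  motion:
    - [1,0,28.5,-0.002]
    - [1,0,28.5,-0.002]
    - [0.5,0.5,28.5,-0.003]
    - [0,0,15,0]
    - [0,0,15,0]

```text
clock: 2.6
tcp_pos: [0.4365, 0.0172, 0.0439]
eef_rot: [-2.487, -1.919, 0.002]
wrist_force: [0.4, -0.4, -0.5]
gripper_width: 0.0939
grip_force: 0.0
```

Emit:
carry_out:
  motion:
    - [0,0,15,0]
    - [0,0,0,0]

```text
clock: 2.8
tcp_pos: [0.4359, 0.0171, 0.0286]
eef_rot: [-2.486, -1.919, 0.004]
wrist_force: [-0.1, 0.8, -0.1]
gripper_width: 0.094
grip_force: 0.0
```

Emit:
carry_out:
  motion:
    - [0,0,0,0]
    - [0,0,0,0]
    - [0,0,0,0]
    - [0,0,0,0]
    - [0,0,0,0]
  hand: 0
  newtons: 25

```text
clock: 3.3
tcp_pos: [0.4371, 0.0174, 0.0303]
eef_rot: [2.487, 1.92, 0.001]
wrist_force: [0.9, 0.8, -1.0]
gripper_width: 0.0574
grip_force: 0.0
```

Emit:
carry_out:
  motion:
    - [0,0,0,0]
    - [0,0,0,0]
    - [0,0,0,0]

```text
clock: 3.6
tcp_pos: [0.4372, 0.0172, 0.0301]
eef_rot: [2.487, 1.919, 0.001]
wrist_force: [0.0, 0.2, -3.2]
gripper_width: 0.0341
grip_force: 24.9
```

Emit:
carry_out:
  motion:
    - [0,0,-10,0]
    - [0,0,-20,0]
    - [0,0,-20,0]
    - [0,0,0,0]
    - [0,0,0,0]

```text
clock: 4.1
tcp_pos: [0.4368, 0.0176, 0.0799]
eef_rot: [-2.486, -1.92, -0.001]
wrist_force: [0.1, -0.4, -5.2]
gripper_width: 0.0337
grip_force: 25.0
```

Run:
```python
from h import *
s=sensors.observe();print(here(),s['wrist_force'],s['wrist_torque'])
W=cloud('side')[1]; np.save('pics/W1',W)
x,y,z=W[...,0],W[...,1],W[...,2]
B=W[(x>.3)&(x<.55)&(abs(y)<.25)&(z>.145)&(z<.19)]
u=np.array([.257,.966])
l=(B[:,:2]-[.437,.016])@u; w=(B[:,:2]-[.437,.016])@[.966,-.257]
for m in(abs(l-.13)<.02,abs(l+.13)<.02):
    t=B[m]; k=t[:,2]>np.percentile(t[:,2],50); print(m.sum(),t[k].mean(0),l[m].mean(),w[m].mean(),np.sort(t[:,2])[-12:].round(3))
```

```text
[np.float64(0.436841705410264), np.float64(0.017575559291541025), np.float64(0.07992860722256692), np.float64(1.3152429886798642)] [ 0.11596944 -0.44884514 -5.24846302] [-0.05356991  0.12383825 -0.00592103]Traceback (most recent call last):
  File "<stdin>", line 9, in <module>
    return _quantile_unchecked(
        a, q, axis, out, overwrite_input, method, keepdims, weights)
    return _ureduce(a,
                    func=_quantile_ureduce_func,
    ...<5 lines>...
                    overwrite_input=overwrite_input,
                    method=method)
    r = func(a, **kwargs)
    result = _quantile(arr,
                       quantiles=q,
    ...<2 lines>...
                       out=out,
                       weights=wgt)
    slices_having_nans = np.isnan(arr[-1, ...])
                                  ~~~^^^^^^^^^
IndexError: index -1 is out of bounds for axis 0 with size 0
```

Run:
```python
from h import *
plan(here(),[(.45,.017,.2266,None,5),(.533,.0147,.2266,np.radians(82.15),5)])
```

```text
[[0.6, 2.6, -29.4, -0.0], [0.6, 2.6, -29.4, -0.0], [0.6, 2.6, -29.4, -0.0], [0.6, 2.7, -29.5, -0.0], [0.6, 2.6, -29.4, -0.0]]
[[3.7, 16.2, -0.0, -0.024], [3.4, 16.3, -0.0, -0.024], [3.0, 16.3, -0.0, -0.024], [2.6, 16.4, -0.0, -0.023], [2.1, 16.5, -0.0, -0.024]]
```

Emit:
carry_out:
  motion:
    - [0.6,2.6,-29.5,0]
    - [0.6,2.6,-29.5,0]
    - [0.6,2.6,-29.5,0]
    - [0.6,2.6,-29.5,0]
    - [0.6,2.6,-29.5,0]

```text
clock: 4.65
tcp_pos: [0.4498, 0.0169, 0.2276]
eef_rot: [-2.486, -1.919, 0.003]
wrist_force: [0.1, 0.5, -5.7]
gripper_width: 0.0339
grip_force: 25.0
```

Emit:
carry_out:
  motion:
    - [3.5,16,0,-0.024]
    - [3.5,16,0,-0.024]
    - [3,16.5,0,-0.024]
    - [2.5,16.5,0,-0.024]
    - [2,16.5,0,-0.024]

```text
clock: 5.15
tcp_pos: [0.5333, 0.0143, 0.226]
eef_rot: [-2.365, -2.066, 0.003]
wrist_force: [0.5, 0.2, -5.5]
gripper_width: 0.0338
grip_force: 25.0
```

Emit:
carry_out:
  motion:
    - [0,0,0,0]
    - [0,0,0,0]
    - [0,0,0,0]

```text
clock: 5.45
tcp_pos: [0.5323, 0.0143, 0.2268]
eef_rot: [-2.367, -2.064, 0.002]
wrist_force: [-0.2, 0.5, -4.5]
gripper_width: 0.0338
grip_force: 25.0
```

Run:
```python
from h import *
h=here();s=sensors.observe();print(h,s['wrist_force'],s['wrist_torque'])
u=np.array([np.cos(h[3]),np.sin(h[3])]);v=np.array([u[1],-u[0]])
for n in('side','top'):
    p,W=cloud(n);np.savez(f'pics/{n}2.npz',p=p,W=W)
    d=W[...,:2]-np.array(h[:2]); l=d@u; w=d@v; z=W[...,2]-h[2]
    for sg in(1,-1):
        m=(abs(l-sg*.13)<.02)&(abs(w)<.015)&(z>.05)&(z<.12)
        zz=z[m]; k=zz>np.sort(zz)[-8:].min()-.004 if m.any() else None
        if m.any(): print(n,sg,m.sum(),'w',w[m].mean().round(4),'l',l[m].min().round(4),l[m].max().round(4),'ztop',np.sort(zz)[-14:].round(3))
p=np.load('pics/side2.npz')['p'];cv2.imwrite('pics/s2.png',cv2.resize(p[100:300,180:400,::-1],None,fx=3,fy=3))
```

```text
[np.float64(0.5323074101517083), np.float64(0.014254913112250208), np.float64(0.22684554937150292), np.float64(1.4343009744634798)] [-0.24092906  0.52836838 -4.51345585] [-0.05914985  0.0752469  -0.03440334]
side -1 47 w -0.0014 l -0.1482 -0.1147 ztop [0.087 0.087 0.088 0.088 0.088 0.088 0.088 0.088 0.088 0.088 0.089 0.089
 0.089 0.09 ]
top 1 23 w -0.0006 l 0.1123 0.1434 ztop [0.085 0.086 0.086 0.086 0.087 0.087 0.088 0.088 0.089 0.089 0.09  0.091
 0.091 0.093]
top -1 23 w -0.0012 l -0.1459 -0.114 ztop [0.084 0.085 0.086 0.087 0.087 0.087 0.087 0.088 0.089 0.089 0.089 0.09
 0.09  0.093]
```

View pics/s2.png

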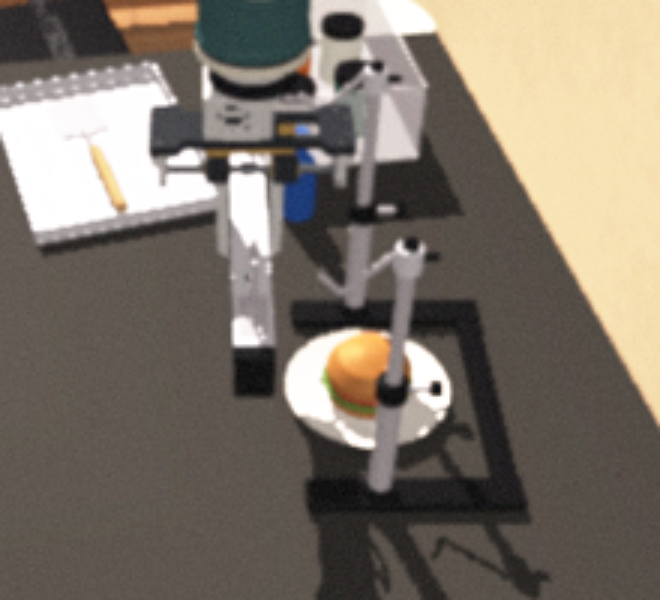

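Bails are level with their bars 85 mm above the TCP, short of both tips, and the near bail is faint at about (255,260). Next I move over the V's.

Run:
```python
from h import *
h=here();x=plan(h,[(.6028,.0061,.2268,np.radians(82.15),7)]);print(x)
```

```text
[[0.2, 10.1, 0.1, 0.0], [0.2, 10.1, 0.1, 0.0], [0.2, 10.1, 0.1, 0.0], [0.2, 10.1, 0.0, 0.0], [0.2, 10.1, 0.1, 0.0]]
[[0.2, 10.1, 0.0, 0.0], [0.1, 10.1, 0.1, 0.001]]
[0.60276514 0.00606793 0.22678638 1.43361306]
```

Emit:
carry_out:
  motion:
    - [0.2,10,0,0]
    - [0.2,10,0,0]
    - [0.2,10,0,0]
    - [0.2,10,0,0]
    - [0.2,10,0,0]

```text
clock: 6.05
tcp_pos: [0.5837, 0.0083, 0.2273]
eef_rot: [2.367, 2.065, -0.001]
wrist_force: [-0.2, -0.6, -5.4]
gripper_width: 0.0338
grip_force: 25.0
```

Emit:
carry_out:
  motion:
    - [0.2,10,0,0]
    - [0.2,10.5,0,0]
    - [0,0,0,0]
    - [0,0,0,0]

```text
clock: 6.45
tcp_pos: [0.6031, 0.006, 0.2272]
eef_rot: [-2.367, -2.065, 0.001]
wrist_force: [-1.6, 0.5, -4.9]
gripper_width: 0.0335
grip_force: 25.0
```

```bash
cat >> h.py <<'E'
def feel(n=6):
    F=[];T=[]
    for _ in range(n):
        cams.snapshot('top'); s=sensors.observe(); F.append(s['wrist_force']);T.append(s['wrist_torque'])
    h=here(); F=np.array(F);T=np.array(T); t=T.mean(0)
    v=np.array([np.sin(h[3]),-np.cos(h[3])])
    u=np.array([np.cos(h[3]),np.sin(h[3])])
    print('pos',np.round(h,4),'F',F.mean(0).round(2),'sd',F.std(0).round(2),'T',t.round(3),'sd',T.std(0).round(3),'T.v',(t[:2]@v).round(3),'F.v',(F.mean(0)[:2]@v).round(2),'clk',s['clock'],'w',s['gripper_width'])
E
python3 - <<'E'
from h import *
feel()
h=here()
u=np.array([np.cos(h[3]),np.sin(h[3])]);v=np.array([u[1],-u[0]])
for n in('side','top'):
    p,W=cloud(n);np.savez(f'pics/{n}3.npz',p=p,W=W)
    d=W[...,:2]-np.array(h[:2]); l=d@u; w=d@v; z=W[...,2]
    for sg in(1,-1):
        L=abs(l-sg*.13)<.022
        b=L&(abs(w)<.01)&(z>.306)&(z<.32)
        hk=L&(w>.005)&(w<.04)&(z>.27)&(z<.318); tip=L&(w>-.025)&(w<-.008)&(z>.27)&(z<.318)
        for nm,m in(('bail',b),('back',hk),('tip',tip)):
            if m.any(): print(n,sg,nm,m.sum(),'l',np.median(l[m]).round(4),'w',np.median(w[m]).round(4),'z',np.median(z[m]).round(4),'w+-z',np.median(z[m]-abs(w[m])).round(4))
p=np.load('pics/side3.npz')['p'];cv2.imwrite('pics/s3.png',cv2.resize(p[100:260,220:400,::-1],None,fx=3.6,fy=3.6,interpolation=cv2.INTER_CUBIC))
E
```

```text
pos [0.603  0.0063 0.2276 1.435 ] F [ 0.35 -0.01 -4.3 ] sd [0.43 0.26 0.46] T [-0.092  0.072  0.003] sd [0.021 0.013 0.033] T.v -0.101 F.v 0.35 clk 6.75 w 0.033885411860373034
side -1 bail 23 l -0.1348 w -0.0017 z 0.3144 w+-z 0.3128
side -1 back 46 l -0.1307 w 0.0223 z 0.2904 w+-z 0.2687
side -1 tip 14 l -0.1305 w -0.014 z 0.2824 w+-z 0.2689
top 1 bail 20 l 0.1298 w -0.0007 z 0.3143 w+-z 0.3127
top 1 back 23 l 0.1288 w 0.0214 z 0.2996 w+-z 0.2768
top 1 tip 6 l 0.129 w -0.0141 z 0.2926 w+-z 0.2805
top -1 bail 18 l -0.1277 w -0.0013 z 0.3133 w+-z 0.3123
top -1 back 24 l -0.1301 w 0.0238 z 0.2936 w+-z 0.2698
top -1 tip 7 l -0.1305 w -0.0143 z 0.2833 w+-z 0.2696
```

View pics/s3.png

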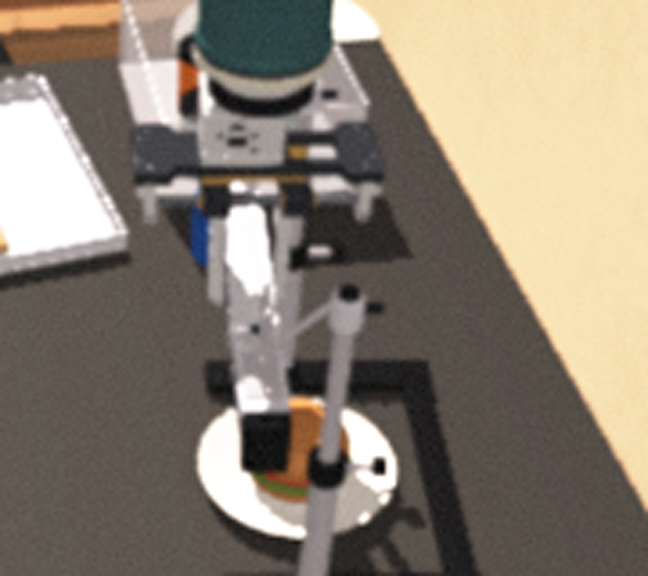

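The picture shows both bails over the V's, between the tips and the tubes. I nudge 2 mm towards the posts, then descend.

Emit:
carry_out:
  motion:
    - [0,2,6,0.005]
    - [0,0,6,0]
    - [0,0,6,0]
    - [0,0,4,0]
    - [0,0,0,0]

```text
clock: 7.35
tcp_pos: [0.6047, 0.0058, 0.2046]
eef_rot: [-2.372, -2.059, 0.002]
wrist_force: [-0.0, 0.1, -5.4]
gripper_width: 0.0337
grip_force: 25.0
```

Emit:
carry_out:
  motion:
    - [0,0,1,0]
    - [0,0,1,0]
    - [0,0,0,0]
    - [0,0,0,0]

```text
clock: 7.75
tcp_pos: [0.6051, 0.0059, 0.2036]
eef_rot: [2.372, 2.059, 0.0]
wrist_force: [-0.3, 0.6, -6.4]
gripper_width: 0.0338
grip_force: 25.0
```

```bash
python3 -c "
from h import *
feel()"
```

```text
pos [0.6051 0.0059 0.2035 1.4299] F [ 0.56 -0.09 -5.21] sd [0.37 0.41 0.51] T [-0.071  0.07  -0.003] sd [0.021 0.026 0.038] T.v -0.081 F.v 0.57 clk 8.05 w 0.03378641539681276
```

Emit:
carry_out:
  motion:
    - [0,0,1.5,0]
    - [0,0,1.5,0]
    - [0,0,1,0]
    - [0,0,0,0]

```text
clock: 8.45
tcp_pos: [0.605, 0.0059, 0.1993]
eef_rot: [-2.372, -2.059, 0.0]
wrist_force: [0.1, -0.4, -4.9]
gripper_width: 0.034
grip_force: 25.0
```

```bash
python3 -c "
from h import *
feel()"
```

```text
pos [0.6051 0.0059 0.1995 1.4299] F [-0.  -0.1 -5.3] sd [0.48 0.52 0.49] T [-0.076  0.057  0.004] sd [0.021 0.021 0.027] T.v -0.083 F.v 0.01 clk 8.75 w 0.03396028157383881
```

Emit:
carry_out:
  motion:
    - [0,0,1,0]
    - [0,0,1,0]
    - [0,0,0,0]
    - [0,0,0,0]

```text
clock: 9.15
tcp_pos: [0.6051, 0.0059, 0.1975]
eef_rot: [-2.372, -2.059, 0.0]
wrist_force: [-1.6, -0.1, -3.1]
gripper_width: 0.034
grip_force: 25.0
```

```bash
python3 -c "
from h import *
feel()"
```

```text
pos [0.6051 0.0059 0.1975 1.4298] F [-1.22 -0.17 -3.24] sd [0.3  0.61 0.35] T [0.167 0.173 0.158] sd [0.023 0.033 0.03 ] T.v 0.141 F.v -1.18 clk 9.45 w 0.03384163163078604
```

Emit:
carry_out:
  motion:
    - [0,0,1,0]
    - [0,0,0,0]
    - [0,0,0,0]

```text
clock: 9.75
tcp_pos: [0.6051, 0.0059, 0.1965]
eef_rot: [2.372, 2.059, -0.0]
wrist_force: [-1.0, 0.3, -1.9]
gripper_width: 0.0339
grip_force: 25.0
```

```bash
python3 -c "
from h import *
feel()"
```

```text
pos [0.6051 0.0058 0.1965 1.4298] F [-1.03  0.66 -1.91] sd [0.68 0.42 0.49] T [0.366 0.148 0.127] sd [0.037 0.03  0.012] T.v 0.341 F.v -1.11 clk 10.05 w 0.03392231873670831
```

Emit:
carry_out:
  motion:
    - [0,-1,0,-0.003]
    - [0,0,0,0]
    - [0,0,0,0]
  newtons: 12

```text
clock: 10.35
tcp_pos: [0.604, 0.0059, 0.1964]
eef_rot: [2.369, 2.063, -0.0]
wrist_force: [0.1, -0.2, -3.5]
gripper_width: 0.0341
grip_force: 12.0
```

```bash
python3 -c "
from h import *
feel()"
```

```text
pos [0.6041 0.006  0.1964 1.4327] F [ 0.32  0.16 -5.02] sd [0.26 0.51 0.39] T [-0.069  0.048 -0.013] sd [0.025 0.022 0.037] T.v -0.075 F.v 0.3 clk 10.65 w 0.034038023939873145
```

Emit:
carry_out:
  motion:
    - [0,0,1,0]
    - [0,0,0,0]
    - [0,0,0,0]

```text
clock: 10.95
tcp_pos: [0.6042, 0.0061, 0.1955]
eef_rot: [2.369, 2.063, 0.0]
wrist_force: [0.1, 0.1, -3.5]
gripper_width: 0.0338
grip_force: 12.0
```

```bash
python3 -c "
from h import *
feel()"
```

```text
pos [0.6041 0.006  0.1955 1.4328] F [ 0.66  0.46 -3.64] sd [0.33 0.22 0.38] T [ 0.128 -0.015 -0.06 ] sd [0.037 0.019 0.021] T.v 0.129 F.v 0.59 clk 11.25 w 0.03408917752217048
```

Emit:
carry_out:
  motion:
    - [0,0.3,1,0.002]
    - [0,0,0,0]
    - [0,0,0,0]

```text
clock: 11.55
tcp_pos: [0.6044, 0.0061, 0.1945]
eef_rot: [-2.371, -2.061, 0.0]
wrist_force: [-0.6, 1.6, -3.8]
gripper_width: 0.034
grip_force: 12.0
```

```bash
python3 -c "
from h import *
feel()"
```

```text
pos [0.6044 0.006  0.1945 1.4308] F [-0.34  1.68 -3.28] sd [0.24 0.46 0.46] T [0.425 0.089 0.078] sd [0.025 0.018 0.016] T.v 0.408 F.v -0.57 clk 11.85 w 0.03355087964847869
```

Emit:
carry_out:
  motion:
    - [0,0,1,0]
    - [0,0,0,0]
    - [0,0,0,0]

```text
clock: 12.15
tcp_pos: [0.6044, 0.0059, 0.1934]
eef_rot: [2.371, 2.061, -0.0]
wrist_force: [-0.1, 2.0, -2.1]
gripper_width: 0.0339
grip_force: 12.0
```

```bash
python3 -c "
from h import *
feel()"
```

```text
pos [0.6044 0.0059 0.1935 1.4308] F [ 0.14  1.89 -2.76] sd [0.63 0.46 0.29] T [0.455 0.096 0.07 ] sd [0.042 0.027 0.022] T.v 0.437 F.v -0.13 clk 12.45 w 0.03407759931289858
```

Emit:
carry_out:
  motion:
    - [0,0,1,0]
    - [0,0,0,0]
    - [0,0,0,0]

```text
clock: 12.75
tcp_pos: [0.6046, 0.0059, 0.1927]
eef_rot: [2.371, 2.06, 0.001]
wrist_force: [-2.0, 2.6, 3.7]
gripper_width: 0.034
grip_force: 12.0
```

```bash
python3 -c "
from h import *
feel()"
```

```text
pos [0.6046 0.006  0.1927 1.4308] F [-1.23  2.43  4.75] sd [0.26 0.43 0.63] T [0.551 0.254 0.084] sd [0.016 0.025 0.026] T.v 0.51 F.v -1.56 clk 13.05 w 0.03398494954629045
```

Emit:
carry_out:
  motion:
    - [0,0,1,0]
    - [0,0,0,0]
    - [0,0,0,0]

```text
clock: 13.35
tcp_pos: [0.6051, 0.0059, 0.1924]
eef_rot: [2.371, 2.06, 0.002]
wrist_force: [-3.0, 2.7, 13.1]
gripper_width: 0.0337
grip_force: 12.0
```

```bash
python3 -c "
from h import *
feel()"
```

```text
pos [0.6051 0.0059 0.1924 1.4308] F [-2.78  2.8  12.8 ] sd [0.56 0.37 0.43] T [0.484 0.381 0.04 ] sd [0.017 0.021 0.049] T.v 0.426 F.v -3.14 clk 13.65 w 0.03398685132520423
```

Both hooks now carry load, but it's more than half a kilo, so I back off 1 mm and ease the sideways push.

Emit:
carry_out:
  motion:
    - [0,-0.4,-1,0]
    - [0,0,0,0]

```text
clock: 13.85
tcp_pos: [0.6043, 0.0059, 0.1927]
eef_rot: [2.371, 2.06, 0.001]
wrist_force: [1.4, 0.5, 3.2]
gripper_width: 0.0343
grip_force: 12.0
```

```bash
python3 -c "
from h import *
feel()"
```

```text
pos [0.6042 0.0059 0.1926 1.4307] F [1.73 0.87 4.93] sd [0.66 0.63 0.52] T [ 0.177 -0.259  0.076] sd [0.035 0.028 0.032] T.v 0.211 F.v 1.6 clk 14.15 w 0.03371004118536597
```

Emit:
carry_out:
  motion:
    - [0,0.2,0,0]
    - [0,0,0,0]
    - [0,0,0,0]
    - [0,0,0,0]
    - [0,0,0,0]

```text
clock: 14.65
tcp_pos: [0.6043, 0.0059, 0.1926]
eef_rot: [2.371, 2.06, -0.0]
wrist_force: [0.5, 0.6, 6.3]
gripper_width: 0.0337
grip_force: 12.0
```

Emit:
carry_out:
  motion:
    - [0,0,0,0]
    - [0,0,0,0]
    - [0,0,0,0]
    - [0,0,0,0]
    - [0,0,0,0]

```text
clock: 15.15
tcp_pos: [0.6043, 0.0059, 0.1926]
eef_rot: [2.371, 2.06, 0.0]
wrist_force: [0.6, 0.7, 5.6]
gripper_width: 0.0339
grip_force: 12.0
```

```bash
python3 -c "
from h import *
feel()
for n in('side','top'):
    p,W=cloud(n);np.savez(f'pics/{n}4.npz',p=p,W=W)
    h=here();u=np.array([np.cos(h[3]),np.sin(h[3])]);v=np.array([u[1],-u[0]])
    d=W[...,:2]-np.array(h[:2]); l=d@u; w=d@v; z=W[...,2]
    for sg in(1,-1):
        m=(abs(l-sg*.13)<.02)&(abs(l-sg*.13)>.004)&(abs(w)<.012)&(z>.268)&(z<.3)
        print(n,sg,m.sum(),'l',l[m].min().round(4),l[m].max().round(4),'w',np.median(w[m]).round(4),'z',np.median(z[m]).round(4))
"
```

```text
pos [0.6043 0.0059 0.1926 1.4307] F [0.91 0.59 5.91] sd [0.44 0.37 0.49] T [ 0.162 -0.068  0.08 ] sd [0.03  0.014 0.036] T.v 0.17 F.v 0.82 clk 15.45 w 0.03393751304956453Traceback (most recent call last):
  File "<string>", line 10, in <module>
    print(n,sg,m.sum(),'l',l[m].min().round(4),l[m].max().round(4),'w',np.median(w[m]).round(4),'z',np.median(z[m]).round(4))
                           ~~~~~~~~^^
    return umr_minimum(a, axis, None, out, keepdims, initial, where)
ValueError: zero-size array to reduction operation minimum which has no identity
```

Pressed for over a second at about 5–6 N with both hooks sharing it. Now I unload, release and lift away.

Emit:
carry_out:
  motion:
    - [0,0,-0.6,0]
    - [0,0,0,0]
    - [0,0,0,0]

```text
clock: 15.8
tcp_pos: [0.6041, 0.0059, 0.1928]
eef_rot: [-2.371, -2.061, 0.001]
wrist_force: [3.3, 0.4, -0.4]
gripper_width: 0.0339
grip_force: 12.0
```

Emit:
carry_out:
  motion:
    - [0,0,0,0]
    - [0,0,0,0]
    - [0,0,0,0]
    - [0,0,0,0]
    - [0,0,0,0]
  hand: 0.75

```text
clock: 16.3
tcp_pos: [0.6042, 0.006, 0.1931]
eef_rot: [-2.371, -2.061, 0.0]
wrist_force: [0.3, -0.0, -0.1]
gripper_width: 0.0689
grip_force: 0.0
```

Emit:
carry_out:
  motion:
    - [0,0,0,0]
    - [0,0,0,0]
    - [0,0,0,0]

```text
clock: 16.6
tcp_pos: [0.6042, 0.006, 0.1931]
eef_rot: [2.371, 2.061, -0.0]
wrist_force: [-1.0, -1.0, 0.6]
gripper_width: 0.0706
grip_force: 0.0
```

```bash
python3 -c "
from h import *
feel(3)
p,W=cloud('side');cv2.imwrite('pics/s5.png',cv2.resize(p[100:260,220:400,::-1],None,fx=3.6,fy=3.6,interpolation=cv2.INTER_CUBIC))"
```

```text
pos [0.6042 0.006  0.1931 1.4308] F [-0.89  0.37  0.13] sd [0.15 0.77 0.15] T [-0.08   0.067  0.037] sd [0.006 0.031 0.036] T.v -0.088 F.v -0.93 clk 16.75 w 0.07054851439443703
```

View pics/s5.png

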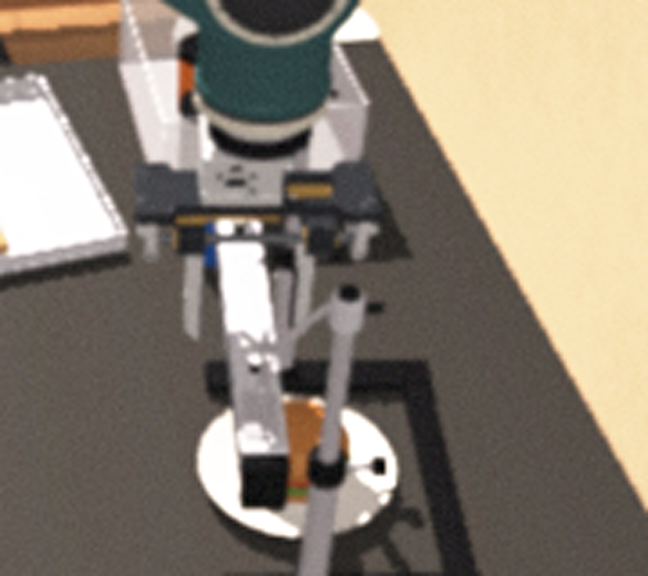

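The light hangs on both hooks with the fingers open and clear on both sides (light end at about (265,480)). Now I lift straight up.

Emit:
carry_out:
  motion:
    - [0,0,-8,0]
    - [0,0,-15,0]
    - [0,0,-20,0]
    - [0,0,-25,0]
    - [0,0,-30,0]

```text
clock: 17.3
tcp_pos: [0.604, 0.0059, 0.2929]
eef_rot: [2.371, 2.06, -0.0]
wrist_force: [0.3, -0.1, 0.8]
gripper_width: 0.0704
grip_force: 0.0
```

Emit:
carry_out:
  motion:
    - [0,0,-30,0]
    - [0,0,-30,0]
    - [0,0,-15,0]
    - [0,0,0,0]
    - [0,0,0,0]

```text
clock: 17.8
tcp_pos: [0.6041, 0.0059, 0.3665]
eef_rot: [2.371, 2.06, 0.001]
wrist_force: [0.1, 0.2, -0.5]
gripper_width: 0.0703
grip_force: 0.0
```

Emit:
carry_out:
  motion:
    - [0,0,0,0]
    - [0,0,0,0]
    - [0,0,0,0]
    - [0,0,0,0]
    - [0,0,0,0]

```text
clock: 18.3
tcp_pos: [0.6042, 0.0059, 0.3659]
eef_rot: [2.371, 2.061, -0.0]
wrist_force: [-0.0, -0.2, -0.1]
gripper_width: 0.0704
grip_force: 0.0
```

```bash
python3 -c "
from h import *
print(here())
A=cams.snapshot('side')[0]
import time
for _ in range(8): B=cams.snapshot('side')[0]
print('motion',np.abs(A.astype(int)-B)[100:260,220:400].mean(), np.abs(A.astype(int)-B)[300:,:].mean())
cv2.imwrite('pics/s6.png',cv2.resize(B[60:384,150:512,::-1],None,fx=1.8,fy=1.8,interpolation=cv2.INTER_CUBIC))"
```

```text
[np.float64(0.6041782786457234), np.float64(0.005948872779691156), np.float64(0.3659440576145419), np.float64(1.430783430349612)]
motion 2.3689583333333335 2.6395011780753967
```

View pics/s6.png

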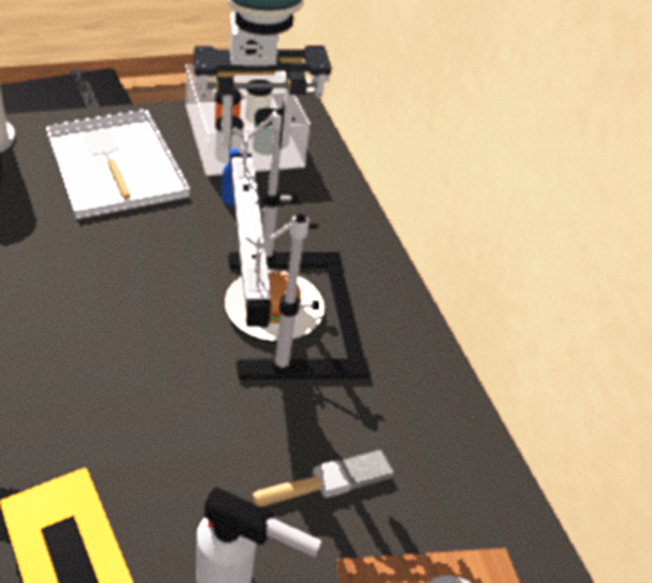

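The light hangs still on both hooks, from about (245,150) to (258,310), with nothing else moved and the image change at noise level. I'm handing it in.

```bash
python3 -c "
from h import *
print(ctrl.job_done())"
```

```text
the job is handed in; nothing more can be done
None
```

The light hangs still on both hooks and the job is handed in: I held a 5–6 N press for over a second before letting go, though just before it one press overshot to about 13 N, briefly putting close to 1 kg (about 10 N) on hook a.

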